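Clamp, light-cure and unclamp a casting mould on the kitchen table

ROBOT

A 6-joint arm with a two-finger parallel gripper is mounted at the origin on the work surface. World frame = base frame: x ahead of the robot, y to its left, z up, the work surface at z = 0. Lengths are in mm, angles in rad, forces in N, time in s.
With the tool pointing down it reaches from about 350 to 975 mm from the base axis. Payload 7.1 kg.
Tool frame: the origin (TCP) lies on the front face of the gripper's body, between the roots of the fingers; the fingertips stand 80 mm ahead of it and the grasp point (between the pads) lies 61 mm ahead of it; z points along the fingers, y is the line along which they close (so a half turn about z gives the same grasp; the last joint's range is limited). The gripper opens to 88 mm and grips with 3 to 60 N. Pads are 20 mm wide; open, the fingers measure 115 mm over their backs; the gripper's body (75 mm by 178 mm) begins 61 mm behind the grasp point.
Start: joints at [1.176, 0.423, 1.63, -0, 1.089, -0.019], TCP at [229.353, 581.38, 302.675] pointing down, gripper open.
Joint ranges: [-3, 3], [-0.9, 2.11], [0.09, 2.58], [-1.31, 4.45], [0.11, 2.69], [-2.54, 2.54]. Speed limits (rad/s): [2.39, 2.39, 3.01, 3.14, 3.14, 3.14].

INTERFACE

Orientations are given as a rotation vector (axis times angle).
In Python, from workcell import readout, vision, close_job gives the robot as it stands.
- The arm moves only by the tool servo_tool, never from a script. Its argument "plan" is a list that holds one entry, the list of rows, each a list of 7 numbers: the gripper command: -1 is fully open, 1 is shut, values between are in proportion, then the shift along the world's x, y, z in units of 40 mm (1.0 is 40 mm), then the turn, a rotation vector about the world's x, y, z in units of 5 degrees (1.0 is 5 degrees). A call has 1 to 5 rows; each row shifts and turns the commanded pose from where the row before left it; what a row does not reach is not made up. A row lasts 1/12 s, in which the tool goes at most 41.7 mm and 7.16 degrees, less where a joint would pass 70% of its speed; a pose out of reach is approached as far as the arm can. A call is refused whole if a number of a shift passes 1 or a number of a turn 1, either way. A call with a gripper value outside its range is refused whole. The fingers move at their own pace and stop on an object; the grip force is fixed at half the most. Time passes only in rows, so rows that do not move let the fingers close. It gives the time, the measured TCP pose, the force, the opening and the grip force at its end, in the units of the state.
- readout.get_obs(): the state, without advancing time (a new reading comes with each control period).
- vision.get_image(name): name is "scene" or "top"; returns the picture (480x640x3 uint8, red, green, blue); there is no depth.
- vision.camera_params(name): a dict with "fx", "fy", "cx", "cy" (pixels), "rvec" (rotation vector, rad) and "tvec" (3), from world to camera coordinates, as OpenCV has them. Camera axes: x right, y down, z forward; pixel columns grow to the right and rows downward; lengths in mm; the calibration is good to about 2 mm. A picture is of the moment at which its call begins. camera_params takes no time and is no camera call.
- close_job(): hands the job in; it is judged then, once.
The state is a dict: "t": time; "qpos": joint angles; "qvel": joint speeds; "joint_torque": joint torques, N m; "ee_pos": TCP position; "orientation": TCP orientation; "ft_force": force on the tool from outside, world axes, zero at the start; "moment": the same for the moment, N m; "width": finger opening in mm; "grasp_force": force on a finger pad.
Only numpy, scipy, OpenCV 4.12 (cv2) and the standard library are available. Lean on these libraries where they do the work, as an engineer would, in place of code of your own. Each camera call takes 0.05 s, during which the arm holds its last target. There are 200 camera calls.

TASK

Squeeze the handles of the bench-mounted locking clamp together until they snap over centre and lock on the casting mould; with the mould clamped, slide the recessed switch of the curing lamp behind it fully on, give it at least three seconds of light, and slide the switch fully off again. Then pull the clamp's release lever outwards so that the jaws spring open, lift the mould out and set it down gently, standing upright on the floor of the clear plastic tub. Leave the bottles, jar, jug and canister where they stand.

Things in the scene. Friction and masses are not known exactly. Their poses are not given: they have to be found in the camera images.
- clamp: Plywood board 110 (x) x 196 (y) x 12 mm, fixed to the table; origin: centre of its underside. On it a steel locking C-clamp (locking pliers) lies flat, 34 to 56 mm above the table, along the board's y: jaws at y = -40 mm, handles to +y, overhanging the board. Fixed jaw and handle on the +x side, moving ones on the -x side. Jaw arms at |x| > 24 mm, pivots from y = +12 mm. Nothing higher than 62 mm
- fixed_grip (a point): Where to squeeze: a point on the outer (+x of the clamp) face of the fixed handle, at half its height (45 mm above the table), 92 mm towards +y from the clamp's origin, above the board's edge. It does not move. The handles are 22 mm high, 22 mm clear of the board below
- moving_grip (a point): The opposite point, on the outer (-x) face of the moving handle, 45 mm above the table. The outer faces stand 60 mm apart when open, 43 mm when locked; only this one moves. Squeezing here takes 3 to 8 N; at about 50 mm apart it snaps over centre. Let go after that, it stays locked; let go before, a spring throws it open
- toggle (a joint): State of the clamp (rad, angle of the toggle link inside the handles): 0 open, 0.44 dead centre, 0.59 locked
- pad: The moving jaw's round rubber pad (22 mm across), which moves towards +x of the clamp and presses the mould against the fixed pad with about 11 N when locked. Origin at the jaw's pivot, of no use
- lever_tail (a point): Release lever's tail: a flat upright steel paddle 5 mm thick, 36 to 62 mm above the table, past the ends of both handles. The point is on the top edge of its inner (+x of the clamp) face; the paddle runs from 19 mm short of it to 10 mm beyond it along y. Free on both faces here (the fixed handle's 16 mm adjusting screw ends 20 mm short of it)
- lever (a joint): Release lever's angle in the moving handle (rad): 0 at rest (sprung), 0.32 fully out. To unlock, hook a fingertip behind the tail's inner face and pull it outwards, to -x of the clamp: 25 to 30 mm (about 0.2 rad) with 1 to 3 N. The clamp then springs open by itself, the tail coming to rest about 48 mm outwards of its locked place
- lamp: Upright grey UV curing lamp, fixed to the table: foot 106 (x) x 124 (y) x 10 mm, on it a light panel 100 mm wide, 24 mm thick, 240 mm high with its light face at x = +12 mm looking to -x (towards clamp and robot), and in front of that a case whose top face slopes 30 degrees: it rises towards +x, so it looks up and towards -x. Origin: centre of the foot's underside
- switch_slot (a point): Centre of the switch slot, level with the case's sloping top face; x axis up the slope (to the panel), y along the slot, z square out of the face. The slot is 92 mm long, 26 mm wide, 7 mm deep, closed at both ends. The panel rises 15 mm behind this point, so a gripper must come leaning, its fingers square to the slope
- switch_nub (a point): Centre of the top of the lamp's ribbed black slide switch: 14 mm long, 14 mm wide, 6 mm high, standing on the slot's floor, its top flush (0.4 mm below the face). It slides 10 mm along the slot: off at the -y end (5 mm to the -y side of the slot's centre), on at the +y end (nearer the white mark). It needs about 2 N and stays where it is left
- switch (a joint): Travel of the lamp's switch (m): 0 off, 0.010 on
- mould: Closed two-part casting mould: an upright block 28 (x) x 44 (y) x 72 mm high, about 0.14 kg, one half blue, one half clear, standing loose on the clamp's board between the open pads (about 2 mm play each side). Origin: centre of its underside. The pads meet its 44 mm wide faces 33 mm above its foot; the two other sides are free to be gripped from above, down to 30 mm above its foot
- tub: Open clear plastic tub, 150 (x) x 190 (y) x 50 mm high, walls and floor 3 mm, fixed to the table. Origin: centre of its underside. It may stand to the left or right of the clamp
- dropper_a: Bystander: white dropper bottle with red cap, 29 mm across, 80 mm high, standing loose on the robot's side of the clamp. Origin: centre of its foot
- dropper_b: Bystander: amber dropper bottle with red cap, 29 mm across, 80 mm high, standing beyond the clamp's handles. Origin: centre of its foot
- dropper_c: Bystander: grey dropper bottle with red cap, 29 mm across, 80 mm high, standing beyond the clamp's handles. Origin: centre of its foot
- jar: Bystander: small jar with black lid, 40 mm across, 45 mm high, standing beside the lamp. Origin: centre of its foot
- jug: Bystander: glass measuring jug, 90 mm across, 90 mm high. Origin: centre of its foot
- wax_can: Bystander: white wax canister, 70 x 100 x 150 mm. Origin: centre of its foot
Mind the look-alikes: they are no part of the job. Leave any purple or turquoise look-alike of the mould alone.

How it is judged (in metres and radians):
On the way, in this order (a step that is already met when the one before it is completed fails the run):
1. the clamp is locked over centre with the mould held between its pads (value of joint toggle above 0.52 rad and contact force between pad and mould above 5 N), for 0.3 s.
2. the lamp has been on for three seconds with the mould clamped (all of step 1 and value of joint switch above 0.008 m), for 3 s.
3. the lamp is switched off again with the mould still clamped (all of step 1 and value of joint switch below 0.002 m), for 0.2 s.
4. the release lever is pulled (value of joint lever above 0.08 rad), for 0.05 s.
5. the clamp has sprung open (value of joint toggle below 0.1 rad), for 0.3 s.
At the end, for the whole second after the job is handed in: The mould stands still and upright (within 7 degrees) on the tub's floor, inside its walls; the lamp's switch is off (within 2 mm of its off end) and the clamp is open (toggle below 0.1 rad) (value of joint switch below 0.002 m and value of joint toggle below 0.1 rad and x of mould in the frame of tub between -0.058 and 0.058 m and y of mould in the frame of tub between -0.078 and 0.078 m and z of mould in the frame of tub below 0.008 m and angle between mould's own z axis and vertical below 0.12 rad and linear speed of mould below 0.02 m/s); the robot touches nothing.
It fails at once if the lamp is on while the clamp is not locked (value of joint switch above 0.004 m and value of joint toggle below 0.43 rad).
It fails at once if the mould is dropped or thrown (moves faster than 0.6 m/s with no finger on it) (linear speed of mould above 0.6 m/s and contact force between the fingers and mould below 0.2 N).
It fails at once if a bystander is pushed more than 30 mm from its place (distance of any of dropper_a, dropper_b, dropper_c, jar, jug, wax_can from where it was at the start of the episode above 0.03 m).
It also fails if it takes over 72 s, if anything falls off the work surface, if the arm or the gripper's body presses on something with over 40 N, if the wrist force passes 120 N, or if a joint passes its speed limit or range.

## Working session

There is one attempt and no reset: what is moved stays moved. The work goes in short steps, Python scripts to look and compute and a tool call to move; the robot and the scene stay as the last step left them, time stands still between calls to the robot, and variables do not carry over. Pictures are saved under pics/ and viewed, at most 10 in all, crops included, and the job is handed in when it is done.

Besides the shell and the picture viewer there is one more tool, called after "Emit:" as a command line: name --argument value ..., lists and objects as JSON in quotes. servo_tool: Moves the arm, as the interface text tells. Its arguments: {"type":"object","properties":{"plan":{"type":"array"}},"required":["plan"]}

```bash
mkdir -p pics; python3 - <<'E'
from workcell import readout, vision
import cv2
for n in("scene","top"):
    im=vision.get_image(n); cv2.imwrite(f"pics/{n}0.png",im[:,:,::-1]); print(n,vision.camera_params(n))
print(readout.get_obs())
E
```

```text
scene {'fx': 568.1413426080684, 'fy': 568.1413426080684, 'cx': 315.34211751860244, 'cy': 240.97614780106215, 'rvec': array([ 2.03520241,  1.25730573, -0.55271785]), 'tvec': array([-237.07493381, -298.60022545, 1705.51690075])}
top {'fx': 543.7860143558586, 'fy': 543.7860143558586, 'cx': 323.9767914984262, 'cy': 240.7984075706336, 'rvec': array([ 2.16344437, -2.12157296,  0.12135951]), 'tvec': array([  -1.22743613,  569.49422571, 1100.09176029])}
{'t': 0.1, 'qpos': array([ 1.17596834e+00,  4.23725084e-01,  1.63059910e+00,  4.98804954e-06,
        1.08858557e+00, -1.90247788e-02]), 'qvel': array([ 0.00125379, -0.00234571, -0.00140795, -0.00069046,  0.00058897,
       -0.00088523]), 'joint_torque': array([ 5.54003745e-04, -5.45609021e+01, -2.74325395e+01,  6.45158929e-02,
        1.88664836e-02, -2.45821940e-05]), 'ee_pos': array([229.22901544, 581.03241447, 302.00960364]), 'orientation': array([-5.86794840e-01, -3.08602411e+00,  2.02315847e-03]), 'ft_force': array([0.20066169, 0.83045088, 0.95861193]), 'moment': array([-0.01300392, -0.01439727, -0.00152079]), 'grasp_force': 0.0, 'width': 87.79642876905382}
```

View pics/scene0.png

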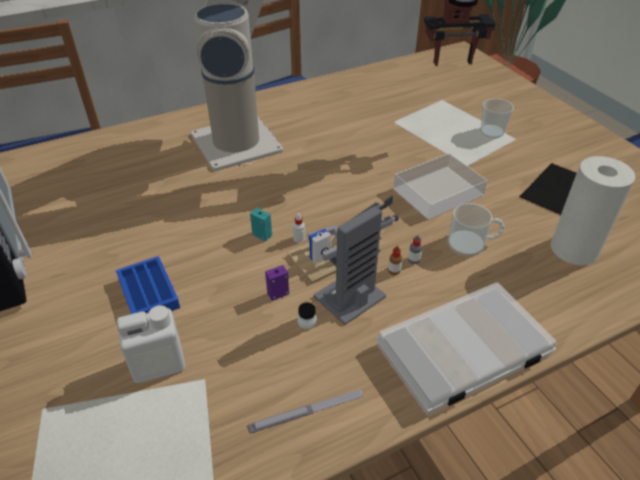

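View pics/top0.png

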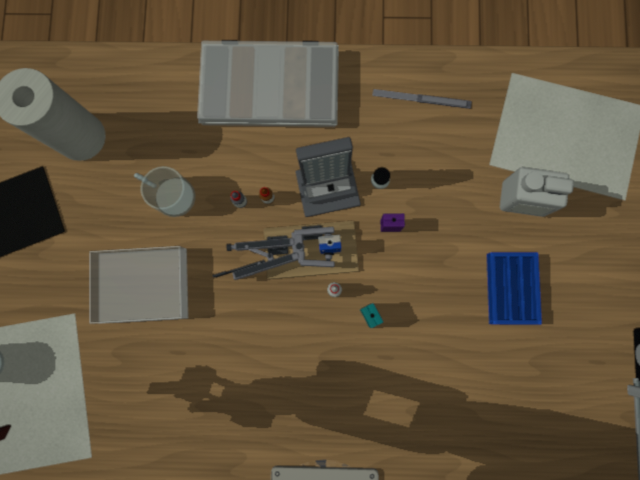

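The scene view shows the lamp at (350,265), the mould at (321,245) and the tub at (440,187). In the top view the clamp board is at (312,250), the mould at (330,245), the lamp at (328,178) and the tub at (138,284), left of the clamp.

```bash
cat > h.py <<'E'
import numpy as np, cv2
from workcell import readout, vision
def cam(n):
    p=vision.camera_params(n); K=np.array([[p['fx'],0,p['cx']],[0,p['fy'],p['cy']],[0,0,1]]); R=cv2.Rodrigues(p['rvec'])[0]; return K,R,p['tvec']
def at(n,uv,z):
    K,R,t=cam(n); c=-R.T@t; d=(np.c_[np.atleast_2d(uv),np.ones(len(np.atleast_2d(uv)))]@np.linalg.inv(K).T)@R
    return c+d*((z-c[2])/d[:,2])[:,None]
def proj(n,P):
    p=vision.camera_params(n);K=cam(n)[0]; return cv2.projectPoints(np.float64(P).reshape(-1,1,3),p['rvec'],p['tvec'],K,None)[0][:,0]
def crop(n,u0,v0,w,h,s,f,im=None):
    im=vision.get_image(n) if im is None else im
    c=cv2.resize(im[v0:v0+h,u0:u0+w],None,fx=s,fy=s,interpolation=cv2.INTER_CUBIC)
    c=np.clip(c*1.4,0,255).astype('uint8').copy()
    for u in range((u0+9)//10*10,u0+w,10):
        cv2.line(c,((u-u0)*s,0),((u-u0)*s,4 if u%50 else 12),(255,255,0),1); 
        if u%20==0: cv2.putText(c,str(u),((u-u0)*s-8,22),0,.35,(255,255,0),1)
    for v in range((v0+9)//10*10,v0+h,10):
        cv2.line(c,(0,(v-v0)*s),(4 if v%50 else 12,(v-v0)*s),(255,255,0),1)
        if v%20==0: cv2.putText(c,str(v),(6,(v-v0)*s+4),0,.35,(255,255,0),1)
    cv2.imwrite(f,c[:,:,::-1])
E
python3 - <<'E'
from h import *
crop("top",205,130,160,120*1+32,5,"pics/t1.png") if 0 else crop("top",205,135,158,118+30,4,"pics/t1.png")
crop("scene",285,190,130,110,6,"pics/s1.png")
E
```

```text
(no output)
```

View pics/t1.png

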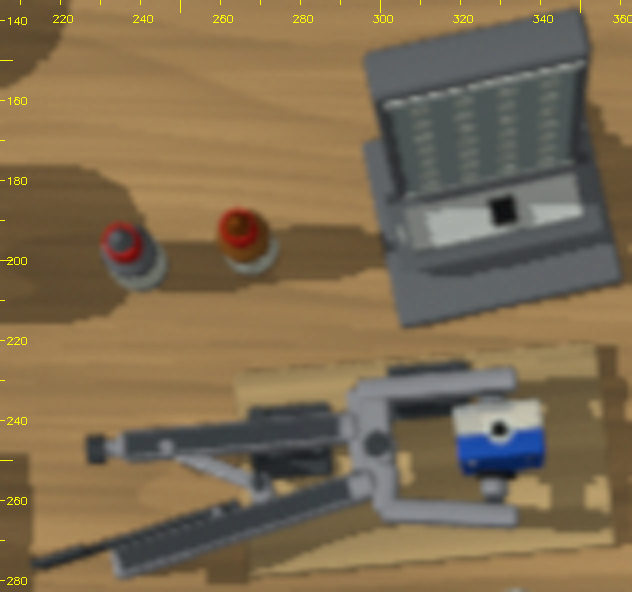

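View pics/s1.png

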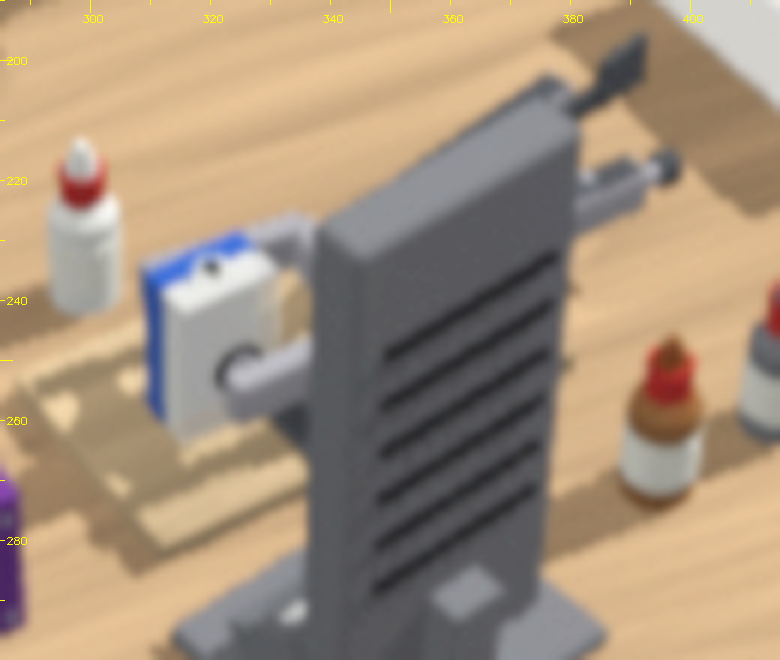

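The crops give these readings (top view): board corners (264,228), (354,221), (358,271) and (268,279); nub (330.8,187.8); lamp foot front corners (305.8,217) and (360,205); tail tip (214,276). Next I fit the poses.

```bash
cat > fit.py <<'E'
from h import *
from scipy.optimize import least_squares
def W(q,L):
    c,s=np.cos(q[2]),np.sin(q[2]); L=np.atleast_2d(np.float64(L)); return np.c_[q[0]+c*L[:,0]-s*L[:,1],q[1]+s*L[:,0]+c*L[:,1],L[:,2]]
def loc(q,P):
    d=P[:,:2]-np.array(q[:2]); c,s=np.cos(q[2]),np.sin(q[2]); return np.c_[c*d[:,0]+s*d[:,1],-s*d[:,0]+c*d[:,1]]
E
python3 - <<'E'
from fit import *
np.set_printoptions(precision=2,suppress=True)
C=lambda a:np.array(a)/4+[205,135]
b=C([[235,373],[597,345],[612,545],[250,577]]); bl=[[55,98,12],[55,-98,12],[-55,-98,12],[-55,98,12]]
sb=np.array([[165,548],[20,385]])/6+[285,190]
r=least_squares(lambda q:np.r_[(proj("top",W(q,bl))-b).ravel(),(proj("scene",W(q,bl[1:3]))-sb).ravel()],[570,50,.08]);q=r.x
print("clamp",q,r.fun)
for n,uv,z in[("fixed h edge",[[130,435],[340,415]],56),("moving h edge",[[120,578],[350,500]],56),("tail tip",[[35,563]],62),("mould top",[[455,407],[540,402],[545,465],[462,475]],84)]:
    P=at("top",C(uv),z); print(n,P[:,:2],"loc",loc(q,P))
f=C([[403,328],[620,280],[385,103],[588,60]]); fl=[[-53,62,10],[-53,-62,10],[12,50,250],[12,-50,250]]
r=least_squares(lambda q:(proj("top",W(q,fl))-f).ravel(),[700,40,.22]);l=r.x
print("lamp",l,r.fun)
j=C([[400,197],[580,163]]);r=least_squares(lambda h:(proj("top",W(l,[[12,50,h[0]],[12,-50,h[0]]]))-j).ravel(),[80]);print("join h",r.x,r.fun)
n=C([[503,211]])
for z in(50,60,70,80,90): print("nub",z,loc(l,at("top",n,z)))
t=[[90,250],[186,247],[187,318],[91,323]]
print("tub rim",at("top",t,50)[:,:2])
for nm,u in[("a",[335,289]),("b",[265,193]),("c",[236,197]),("jar",[381,177])]: print(nm,at("top",[u],70)[0,:2])
E
```

```text
clamp [554.73  38.63   0.11] [-0.71 -0.18 -0.57 -1.86  0.9  -1.04 -0.41 -0.3  -0.71 -1.34 -1.72 -2.74]
fixed h edge [[557.61 187.96]
 [570.    79.72]] loc [[ 19.91 148.02]
 [ 19.86  39.08]]
moving h edge [[483.77 189.98]
 [526.07  73.29]] loc [[-53.22 158.46]
 [-24.51  37.71]]
tail tip [[490.2  232.67]] loc [[-41.96 200.14]]
mould top [[571.27  19.57]
 [574.58 -23.09]
 [542.78 -26.12]
 [536.97  15.31]] loc [[ 14.26 -20.82]
 [ 12.68 -63.58]
 [-19.26 -62.97]
 [-20.3  -21.14]]
lamp [683.5    2.45   0.23] [-0.01  2.97  1.92  3.1  -3.55 -1.97  1.99 -3.05]
join h [55.34] [-1.05  0.86  0.69 -0.49]
nub 50 [[-4.1  -3.85]]
nub 60 [[-6.42 -3.43]]
nub 70 [[-8.74 -3.01]]
nub 80 [[-11.05  -2.59]]
nub 90 [[-13.37  -2.16]]
tub rim [[539.58 496.83]
 [549.59 296.13]
 [403.67 286.06]
 [389.41 482.92]]
a [467.83 -14.99]
b [662.39 132.94]
c [652.98 192.6 ]
jar [ 700.03 -105.65]
```

```bash
python3 - <<'E'
from fit import *
np.set_printoptions(precision=2,suppress=True)
im=vision.get_image("top")
K,R,t=cam("top"); print("campos",-R.T@t)
crop("top",288,132,80,84,7,"pics/l1.png",im)
q=[554.7,38.6,.11]; l=[683.5,2.45,.23]
c=cv2.imread("pics/l1.png")
def dr(L,col):
    p=((proj("top",W(l,L))-[288,132]+.5)*7).astype(int); cv2.polylines(c,[p],True,col,1)
dr([[-53,62,10],[-53,-62,10],[53,-62,10],[53,62,10]],(0,0,255)); dr([[12,50,250],[12,-50,250],[36,-50,250],[36,50,250]],(0,255,0))
cv2.imwrite("pics/l1.png",c)
E
```

```text
campos [ 417.94  -14.93 1166.03]
```

View pics/l1.png

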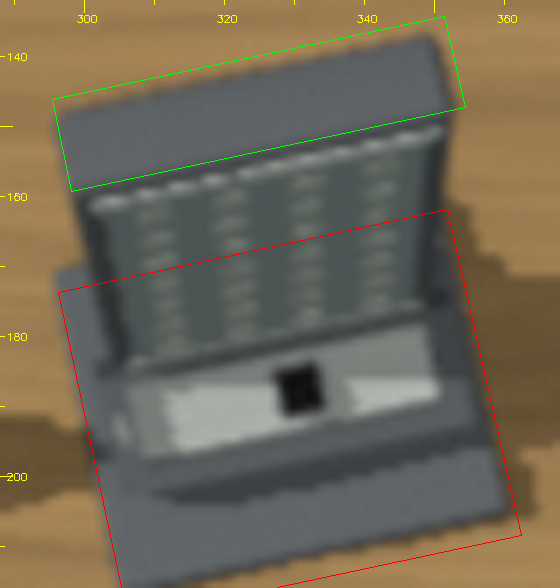

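The lamp's panel front top edge runs from (75,192) to (450,108) in the crop. The foot corners are (108,590), (508,513) and (55,270), the nub is at (300,389) and the slot centre about (278,391).

```bash
python3 - <<'E'
from fit import *
np.set_printoptions(precision=2,suppress=True)
D=lambda a:np.array(a)/7+[288,132]-0.43
f=D([[108,590],[508,513],[75,192],[450,108]]); fl=[[-53,62,10],[-53,-62,10],[12,50,250],[12,-50,250]]
r=least_squares(lambda q:(proj("top",W(q,fl))-f).ravel(),[700,40,.22]);l=r.x
print("lamp",l,r.fun)
print("backleft pred",(proj("top",W(l,[[53,62,10]]))+.43-[288,132])*7)
n=D([[300,389]])
for z in(30,40,50,60,70,80): print("nub",z,loc(l,at("top",n,z)),"slot",loc(l,at("top",D([[278,391]]),z)),at("top",n,z))
# slot corner fit: centre at (-3,0,h), half 46 along y, +-13 along slope
sl=D([[108,385],[425,325],[440,398],[140,458]])
c,s=np.cos(np.pi/6),.5
def S(p): return [[p[0]+13*c*a,46*b+p[2],p[1]+13*s*a] for a,b in((1,1),(1,-1),(-1,-1),(-1,1))]
r=least_squares(lambda p:(proj("top",W(l,S(p)))-sl).ravel(),[-3,60,0]);print(r.x,r.fun)
for x in(-1,-3):
  r=least_squares(lambda p:(proj("top",W(l,S([x,p[0],p[1]])))-sl).ravel(),[60,0]);print(x,r.x,r.cost)
E
```

```text
lamp [686.58   5.14   0.22] [ 1.25  2.47  0.38  2.14 -2.06 -2.24  0.74 -1.54]
backleft pred [[ 51.54 279.42]]
nub 30 [[-1.58 -6.23]] slot [[-0.84  0.47]] [[686.39  -1.29  30.  ]]
nub 40 [[-3.91 -5.83]] slot [[-3.18  0.81]] [[684.03  -1.41  40.  ]]
nub 50 [[-6.24 -5.44]] slot [[-5.52  1.14]] [[681.67  -1.53  50.  ]]
nub 60 [[-8.58 -5.04]] slot [[-7.86  1.48]] [[679.31  -1.65  60.  ]]
nub 70 [[-10.91  -4.64]] slot [[-10.19   1.82]] [[676.94  -1.77  70.  ]]
nub 80 [[-13.24  -4.25]] slot [[-12.53   2.16]] [[674.58  -1.89  80.  ]]
[-10.07  68.52   1.72] [ 1.26 -0.61 -0.14 -0.86 -0.24  0.65 -0.88  0.83]
-1 [30.99  0.45] 3.5320734401408886
-3 [39.27  0.73] 3.0701539494063543
```

```bash
python3 - <<'E'
from fit import *
np.set_printoptions(precision=2,suppress=True)
D=lambda a:np.array(a)/7+[288,132]-0.43
E=lambda a:np.array(a)/6+[285,190]-0.42
t=D([[108,590],[508,513],[55,270],[75,192],[450,108]])
s=np.r_[E([[605,633],[175,635],[360,258],[578,130],[318,228]]),[[347,318]]]
def model(p):
    H=p[3]; T=[[-53,62,10],[-53,-62,10],[53,62,10],[12,50,H],[12,-50,H]]
    S=[[53,62,10],[-53,-62,10],[36,-50,H],[36,50,H],[12,-50,H],[53,-62,10]]
    return np.r_[(proj("top",W(p,T))-t).ravel(),(proj("scene",W(p,S))-s).ravel()]
r=least_squares(model,[690,5,.22,250],loss='soft_l1');l=r.x
print(l);print(r.fun.reshape(-1,2))
n=D([[300,389]])
for z in(30,40,50,60,70,80): print("nub",z,loc(l,at("top",n,z)))
j=D([[118,370],[420,303]]);r=least_squares(lambda h:(proj("top",W(l,[[12,46,h[0]],[12,-44,h[0]]]))-j).ravel(),[80]);print("join h",r.x,r.fun)
E
```

```text
[688.67   5.13   0.22 238.3 ]
[[ 1.25  1.49]
 [ 0.38  1.22]
 [-0.44  0.38]
 [-1.56 -1.51]
 [ 0.56 -0.62]
 [ 0.76 -2.2 ]
 [-1.86 -3.77]
 [ 1.17  1.28]
 [ 3.94  0.43]
 [-0.28 -0.42]
 [-3.5   2.98]]
nub 30 [[-3.61 -5.77]]
nub 40 [[-5.94 -5.38]]
nub 50 [[-8.27 -4.98]]
nub 60 [[-10.61  -4.59]]
nub 70 [[-12.94  -4.19]]
nub 80 [[-15.27  -3.8 ]]
join h [40.98] [ 0.56 -0.75 -0.96  0.5 ]
```

Emit:
servo_tool --plan '[[[-1, 0.523, -0.752, 0, 0, 0, -0.828], [-1, 0.523, -0.752, 0, 0, 0, -0.828], [-1, 0.523, -0.752, 0, 0, 0, -0.828], [-1, 0.523, -0.752, 0, 0, 0, -0.828], [-1, 0.523, -0.752, 0, 0, 0, -0.828]]]'

```text
t: 0.67
ee_pos: [334.5, 429.5, 302.6]
orientation: [1.136, 2.929, -0.0]
ft_force: [0.3, 0.0, 0.2]
width: 88.0
grasp_force: 0.0
```

Emit:
servo_tool --plan '[[[-1, 0.523, -0.752, 0, 0, 0, -0.828], [-1, 0.523, -0.752, 0, 0, 0, -0.828], [-1, 0.523, -0.752, 0, 0, 0, -0.828], [-1, 0.523, -0.752, 0, 0, 0, -0.828], [-1, 0.523, -0.752, 0, 0, 0, -0.828]]]'

```text
t: 1.08
ee_pos: [439.2, 279.0, 302.8]
orientation: [1.644, 2.677, 0.0]
ft_force: [1.1, 0.6, -0.7]
width: 87.9
grasp_force: 0.0
```

Emit:
servo_tool --plan '[[[-1, 0.523, -0.752, 0, 0, 0, -0.828], [-1, 0.523, -0.752, 0, 0, 0, -0.828], [-1, 0.523, -0.752, 0, 0, 0, -0.828], [-1, 0.523, -0.752, 0, 0, 0, -0.828], [-1, 0.523, -0.752, 0, 0, 0, -0.828]]]'

```text
t: 1.5
ee_pos: [543.9, 128.5, 302.7]
orientation: [2.099, 2.337, 0.0]
ft_force: [0.5, 0.3, 0.5]
width: 87.7
grasp_force: 0.0
```

Emit:
servo_tool --plan '[[[-1, 0, 0, -0.95, 0, 0, 0], [-1, 0, 0, -0.95, 0, 0, 0], [-1, 0, 0, -0.95, 0, 0, 0], [-1, 0, 0, -0.95, 0, 0, 0], [-1, 0, 0, 0, 0, 0, 0]]]'

```text
t: 1.92
ee_pos: [539.1, 129.1, 144.1]
orientation: [-2.09, -2.336, 0.015]
ft_force: [-1.8, -0.4, 0.5]
width: 87.7
grasp_force: 0.0
```

```bash
python3 - <<'E'
from h import *
im=vision.get_image("scene"); c1=cv2.resize(im[150:280,300:430],(520,520),interpolation=2)
crop("scene",300,150,130,120,5,"pics/s2.png",im)
o=readout.get_obs(); print(o['ee_pos'])
E
```

```text
[540.75851292 129.56704258 147.41358788]
```

View pics/s2.png

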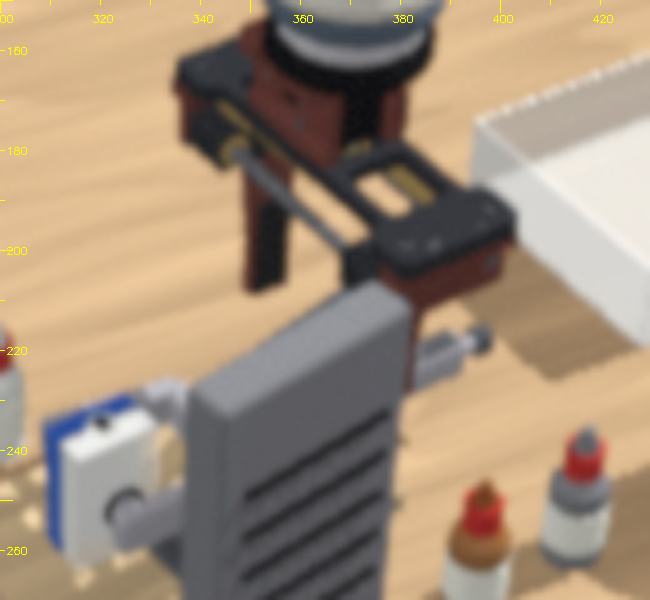

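The fingers straddle the handles: the far finger tip is at (350,207), outside the moving handle. I'll go down slowly.

Emit:
servo_tool --plan '[[[-1, 0, 0, 0, 0, 0, 0], [-1, 0, 0, -0.3, 0, 0, 0], [-1, 0, 0, -0.3, 0, 0, 0], [-1, 0, 0, -0.3, 0, 0, 0], [-1, 0, 0, 0, 0, 0, 0]]]'

```text
t: 2.38
ee_pos: [542.3, 130.1, 113.3]
orientation: [-2.094, -2.341, 0.002]
ft_force: [-1.2, -0.1, 0.1]
width: 87.8
grasp_force: 0.0
```

Emit:
servo_tool --plan '[[[-0.5, 0, 0, 0, 0, 0, 0], [-0.3, 0, 0, 0, 0, 0, 0], [-0.1, 0, 0, 0, 0, 0, 0], [0.05, 0, 0, 0, 0, 0, 0], [0.05, 0, 0, 0, 0, 0, 0]]]'

```text
t: 2.8
ee_pos: [541.8, 130.3, 114.5]
orientation: [-2.094, -2.339, 0.003]
ft_force: [-6.9, 3.4, 1.4]
width: 58.3
grasp_force: 2.9
```

Emit:
servo_tool --plan '[[[0.05, 0, 0, 0, 0, 0, 0], [0.05, 0, 0, 0, 0, 0, 0], [0.05, 0, 0, 0, 0, 0, 0], [0.05, 0, 0, 0, 0, 0, 0]]]'

```text
t: 3.13
ee_pos: [546.1, 130.7, 115.2]
orientation: [2.093, 2.338, 0.009]
ft_force: [8.3, 2.7, -8.8]
width: 43.2
grasp_force: 29.9
```

Emit:
servo_tool --plan '[[[-0.6, 0, 0, 0, 0, 0, 0], [-0.6, 0, 0, 0, 0, 0, 0], [-0.6, 0, 0, 0, 0, 0, 0], [-0.6, 0, 0, 0.6, 0, 0, 0], [-0.6, 0, 0, 0.9, 0, 0, 0]]]'

```text
t: 3.55
ee_pos: [541.0, 129.6, 172.5]
orientation: [-2.092, -2.339, 0.009]
ft_force: [0.5, 0.4, -0.4]
width: 69.2
grasp_force: 0.0
```

Emit:
servo_tool --plan '[[[-0.6, -0.9, 0, 0.4, 0, 0, 0], [-0.6, -0.9, 0, 0.4, 0, 0, 0], [-0.6, -0.9, 0, 0.4, 0, 0, 0], [-0.6, 0, 0, 0, 0, 0, 0]]]'

```text
t: 3.88
ee_pos: [429.5, 129.5, 224.2]
orientation: [-2.093, -2.341, 0.004]
ft_force: [-0.1, 0.4, 0.0]
width: 70.1
grasp_force: 0.0
```

Emit:
servo_tool --plan '[[[0, 0.2, -0.22, 0.05, 0, 0, -1], [0, 0.2, -0.22, 0.05, 0, 0, -1], [0, 0.2, -0.22, 0.05, 0, 0, -1], [0, 0.2, -0.22, 0.05, 0, 0, -1], [0, 0.2, -0.22, 0.05, 0, 0, -1]]]'

```text
t: 4.3
ee_pos: [475.7, 85.7, 232.9]
orientation: [2.555, 1.827, 0.001]
ft_force: [0.6, -0.2, -0.6]
width: 44.7
grasp_force: 0.0
```

Emit:
servo_tool --plan '[[[0, 0.2, -0.22, 0.05, 0, 0, -1], [0, 0.2, -0.22, 0.05, 0, 0, -1], [0, 0.2, -0.22, 0.05, 0, 0, -1], [0, 0.2, -0.22, 0.05, 0, 0, -1], [0, 0.2, -0.22, 0.05, 0, 0, -1]]]'

```text
t: 4.72
ee_pos: [515.7, 41.6, 242.8]
orientation: [2.89, 1.231, 0.0]
ft_force: [-1.0, -0.3, 0.2]
width: 43.9
grasp_force: 0.0
```

Emit:
servo_tool --plan '[[[0, 0.2, -0.22, 0, 0, 0, -1], [0, 0.2, -0.22, 0, 0, 0, -1], [0, 0.2, -0.22, 0, 0, 0, -1], [0, 0.2, -0.22, 0, 0, 0, -1], [0, 0.2, -0.22, 0, 0, 0, -1]]]'

```text
t: 5.13
ee_pos: [555.7, -2.5, 242.6]
orientation: [3.088, 0.576, 0.0]
ft_force: [0.3, 0.0, 0.1]
width: 43.9
grasp_force: 0.0
```

Emit:
servo_tool --plan '[[[0, 0, -0.2, 0, 0, 0, -0.85], [0, 0, -0.2, 0, 0, 0, -0.85], [0, 0, 0, 0, 0.218, -0.977, 0], [0, 0, 0, 0, 0.218, -0.977, 0], [0, 0, 0, 0, 0.218, -0.977, 0]]]'

```text
t: 5.55
ee_pos: [555.7, -18.2, 242.9]
orientation: [-3.068, -0.345, -0.412]
ft_force: [-0.4, 1.5, -0.9]
width: 44.2
grasp_force: 0.0
```

Emit:
servo_tool --plan '[[[0, 0, 0, 0, 0.218, -0.977, 0], [0, 0, 0, 0, 0.218, -0.977, 0], [0, 0, 0, 0, 0.218, -0.977, 0], [0, 0, 0, 0, 0, 0, 0], [0, 0, 0, 0, 0, 0, 0]]]'

```text
t: 5.97
ee_pos: [554.9, -17.2, 242.4]
orientation: [-2.97, -0.336, -0.763]
ft_force: [0.0, -0.2, 0.7]
width: 43.7
grasp_force: 0.0
```

```bash
cat > st.py <<'E'
from fit import *
np.set_printoptions(precision=2,suppress=True)
o=readout.get_obs(); R=cv2.Rodrigues(o['orientation'])[0]
print(o['t'],o['ee_pos'],'tip',o['ee_pos']+80*R[:,2],'\nR',R,'q',o['qpos'],'F',o['ft_force'],o['width'])
g=.22; n=np.array([-.5*np.cos(g),-.5*np.sin(g),.866025]); Y=np.array([-np.sin(g),np.cos(g),0])
print('turn(5deg) to lamp', end=' ')
Rt=np.c_[np.cross(-Y,-n),-Y,-n]; print(cv2.Rodrigues(Rt@R.T)[0].ravel()*180/np.pi/5)
E
python3 st.py
```

```text
5.9667 [554.94 -17.18 242.42] tip [592.49  -8.48 172.32] 
R [[ 0.85  0.22  0.47]
 [ 0.2  -0.97  0.11]
 [ 0.48 -0.   -0.88]] q [-0.12  0.31  2.07  0.54  0.33  0.75] F [ 0.03 -0.18  0.7 ] 43.674782379546464
turn(5deg) to lamp [ 0.04 -0.24 -0.06]
```

Emit:
servo_tool --plan '[[[1, 0.45, 0.02, -0.65, 0, -0.06, 0], [1, 0.45, 0.02, -0.65, 0, -0.06, 0], [1, 0.45, 0.02, -0.65, 0, -0.06, 0], [1, 0.45, 0.02, -0.65, 0, -0.06, 0], [1, 0, 0, 0, 0, 0, 0]]]'

```text
t: 6.38
ee_pos: [628.9, -13.0, 133.9]
orientation: [-2.962, -0.339, -0.79]
ft_force: [0.7, 1.0, -0.7]
width: 13.9
grasp_force: 0.0
```

Emit:
servo_tool --plan '[[[1, 0, 0, 0, 0, 0, 0], [1, 0.098, 0.022, -0.173, 0, 0, 0], [1, 0.098, 0.022, -0.173, 0, 0, 0], [1, 0, 0, 0, 0, 0, 0], [1, 0, 0, 0, 0, 0, 0]]]'

```text
t: 6.8
ee_pos: [635.3, -11.7, 126.5]
orientation: [-2.961, -0.339, -0.8]
ft_force: [0.0, 0.4, -0.1]
width: 0.7
grasp_force: 0.0
```

```bash
python3 st.py; python3 - <<'E'
from h import *
crop("top",270,120,110,110,5,"pics/t2.png")
E
```

```text
6.8 [635.35 -11.74 126.46] tip [674.62  -2.94  57.32] 
R [[ 0.84  0.23  0.49]
 [ 0.2  -0.97  0.11]
 [ 0.5   0.   -0.86]] q [-0.09  0.61  1.95  1.14  0.17  0.16] F [ 0.05  0.43 -0.07] 0.6619463083700678
turn(5deg) to lamp [ 0.04  0.05 -0.08]
```

View pics/t2.png

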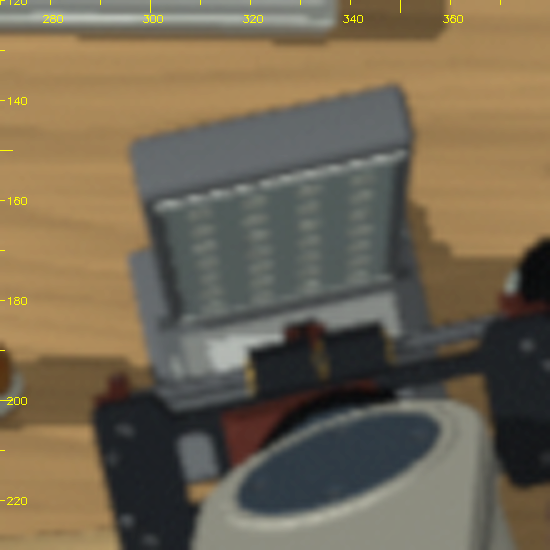

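The closed tips, at about (330,184), hover over the nub. I'll probe down along the face normal.

Emit:
servo_tool --plan '[[[1, 0.061, 0.0136, -0.108, 0, 0, 0], [1, 0.061, 0.0136, -0.108, 0, 0, 0], [1, 0.061, 0.0136, -0.108, 0, 0, 0], [1, 0, 0, 0, 0, 0, 0], [1, 0, 0, 0, 0, 0, 0]]]'

```text
t: 7.27
ee_pos: [642.5, -10.3, 112.8]
orientation: [-2.962, -0.339, -0.799]
ft_force: [-0.3, -0.3, 0.6]
width: 0.5
grasp_force: 0.0
```

```bash
python3 st.py
```

```text
7.2667 [642.49 -10.28 112.79] tip [681.73  -1.51  43.63] 
R [[ 0.84  0.22  0.49]
 [ 0.2  -0.97  0.11]
 [ 0.5   0.   -0.86]] q [-0.09  0.64  1.94  1.22  0.16  0.08] F [-0.27 -0.26  0.57] 0.5131079132129391
turn(5deg) to lamp [ 0.04  0.04 -0.08]
```

Emit:
servo_tool --plan '[[[1, 0.0366, 0.0082, -0.065, 0, 0, 0], [1, 0, 0, 0, 0, 0, 0]]]'

```text
t: 7.43
ee_pos: [644.1, -10.0, 109.7]
orientation: [-2.962, -0.339, -0.799]
ft_force: [-0.1, -0.2, 0.5]
width: 0.5
grasp_force: 0.0
```

Emit:
servo_tool --plan '[[[1, 0.0366, 0.0082, -0.065, 0, 0, 0], [1, 0, 0, 0, 0, 0, 0]]]'

```text
t: 7.6
ee_pos: [644.5, -9.9, 108.9]
orientation: [-2.962, -0.338, -0.801]
ft_force: [-19.3, -2.7, 28.3]
width: 0.1
grasp_force: 17.2
```

Emit:
servo_tool --plan '[[[1, 0.0366, 0.0082, -0.065, 0, 0, 0], [1, 0, 0, 0, 0, 0, 0]]]'

```text
t: 7.77
ee_pos: [644.7, -9.9, 108.4]
orientation: [-2.961, -0.338, -0.803]
ft_force: [-41.5, -6.6, 59.0]
width: 0.2
grasp_force: 36.4
```

Emit:
servo_tool --plan '[[[1, -0.183, -0.041, 0.325, 0, 0, 0], [0.15, 0, 0, 0, 0, 0, 0], [0.15, 0, 0, 0, 0, 0, 0], [0.15, 0, 0, 0, 0, 0, 0], [0.15, 0, 0, 0, 0, 0, 0]]]'

```text
t: 8.18
ee_pos: [639.7, -10.9, 116.5]
orientation: [-2.963, -0.338, -0.797]
ft_force: [-0.3, -0.4, -0.9]
width: 23.8
grasp_force: 0.0
```

```bash
python3 st.py
```

```text
8.1833 [639.67 -10.87 116.51] tip [678.83  -2.12  47.3 ] 
R [[ 0.84  0.22  0.49]
 [ 0.2  -0.97  0.11]
 [ 0.5   0.   -0.87]] q [-0.09  0.63  1.94  1.19  0.17  0.11] F [-0.34 -0.36 -0.92] 23.789281721278304
turn(5deg) to lamp [ 0.04  0.03 -0.07]
```

Emit:
servo_tool --plan '[[[0.15, 0.098, 0.021, -0.173, 0, 0, 0], [0.15, 0, 0, 0, 0, 0, 0], [0.15, 0, 0, 0, 0, 0, 0], [0.15, 0.04, 0.009, -0.07, 0, 0, 0], [0.15, 0, 0, 0, 0, 0, 0]]]'

```text
t: 8.6
ee_pos: [645.1, -9.7, 106.8]
orientation: [-2.963, -0.338, -0.797]
ft_force: [-0.5, 0.1, 0.6]
width: 37.2
grasp_force: 0.0
```

Emit:
servo_tool --plan '[[[0.15, 0.028, 0.006, -0.05, 0, 0, 0], [0.15, 0, 0, 0, 0, 0, 0], [0.15, 0, 0, 0, 0, 0, 0]]]'

```text
t: 8.85
ee_pos: [646.2, -9.5, 105.3]
orientation: [-2.963, -0.338, -0.798]
ft_force: [0.3, -0.3, 0.4]
width: 37.0
grasp_force: 0.0
```

```bash
python3 st.py
```

```text
8.85 [646.22  -9.49 105.26] tip [685.4   -0.75  36.06] 
R [[ 0.84  0.22  0.49]
 [ 0.2  -0.97  0.11]
 [ 0.5   0.   -0.86]] q [-0.09  0.66  1.93  1.26  0.16  0.04] F [ 0.31 -0.34  0.39] 37.044893432285065
turn(5deg) to lamp [ 0.04  0.03 -0.07]
```

Emit:
servo_tool --plan '[[[0.62, 0, 0, 0, 0, 0, 0], [0.62, 0, 0, 0, 0, 0, 0], [0.62, 0, 0, 0, 0, 0, 0], [0.62, -0.022, 0.098, 0, 0, 0, 0], [0.62, 0, 0, 0, 0, 0, 0]]]'

```text
t: 9.27
ee_pos: [645.4, -5.4, 105.5]
orientation: [-2.963, -0.338, -0.799]
ft_force: [0.0, -1.5, -0.1]
width: 16.7
grasp_force: 0.6
```

Emit:
servo_tool --plan '[[[0.62, -0.022, 0.098, 0, 0, 0, 0], [0.62, -0.022, 0.098, 0, 0, 0, 0], [0.62, 0, 0, 0, 0, 0, 0]]]'

```text
t: 9.52
ee_pos: [643.8, 1.6, 105.5]
orientation: [-2.965, -0.337, -0.8]
ft_force: [0.9, -6.1, -0.2]
width: 16.5
grasp_force: 3.3
```

Emit:
servo_tool --plan '[[[0.62, -0.009, 0.04, 0, 0, 0, 0], [0.62, 0, 0, 0, 0, 0, 0], [0.62, 0, 0, 0, 0, 0, 0]]]'

```text
t: 9.77
ee_pos: [643.7, 1.9, 105.5]
orientation: [-2.967, -0.335, -0.801]
ft_force: [2.0, -10.0, -0.5]
width: 17.0
grasp_force: 5.1
```

Emit:
servo_tool --plan '[[[0.62, 0, 0, 0, 0, 0, 0], [0.62, 0, 0, 0, 0, 0, 0], [0.62, 0, 0, 0, 0, 0, 0], [0.62, 0, 0, 0, 0, 0, 0], [0.62, 0, 0, 0, 0, 0, 0]]]'

```text
t: 10.18
ee_pos: [643.7, 1.9, 105.5]
orientation: [-2.967, -0.335, -0.801]
ft_force: [2.0, -9.7, -0.7]
width: 16.8
grasp_force: 5.0
```

Emit:
servo_tool --plan '[[[0.62, 0, 0, 0, 0, 0, 0], [0.62, 0, 0, 0, 0, 0, 0], [0.62, 0, 0, 0, 0, 0, 0], [0.62, 0, 0, 0, 0, 0, 0], [0.62, 0, 0, 0, 0, 0, 0]]]'

```text
t: 10.6
ee_pos: [643.7, 1.9, 105.5]
orientation: [-2.967, -0.335, -0.801]
ft_force: [0.8, -10.5, -0.6]
width: 16.9
grasp_force: 5.0
```

Emit:
servo_tool --plan '[[[0.62, 0, 0, 0, 0, 0, 0], [0.62, 0, 0, 0, 0, 0, 0], [0.62, 0, 0, 0, 0, 0, 0], [0.62, 0, 0, 0, 0, 0, 0], [0.62, 0, 0, 0, 0, 0, 0]]]'

```text
t: 11.02
ee_pos: [643.7, 1.9, 105.5]
orientation: [-2.967, -0.335, -0.801]
ft_force: [1.4, -10.1, -1.6]
width: 16.9
grasp_force: 5.0
```

Emit:
servo_tool --plan '[[[0.62, 0, 0, 0, 0, 0, 0], [0.62, 0, 0, 0, 0, 0, 0], [0.62, 0, 0, 0, 0, 0, 0], [0.62, 0, 0, 0, 0, 0, 0], [0.62, 0, 0, 0, 0, 0, 0]]]'

```text
t: 11.43
ee_pos: [643.7, 1.9, 105.5]
orientation: [-2.967, -0.335, -0.801]
ft_force: [1.4, -9.7, -0.7]
width: 16.9
grasp_force: 5.0
```

Emit:
servo_tool --plan '[[[0.62, 0, 0, 0, 0, 0, 0], [0.62, 0, 0, 0, 0, 0, 0], [0.62, 0, 0, 0, 0, 0, 0], [0.62, 0, 0, 0, 0, 0, 0], [0.62, 0, 0, 0, 0, 0, 0]]]'

```text
t: 11.85
ee_pos: [643.7, 1.9, 105.5]
orientation: [-2.967, -0.335, -0.801]
ft_force: [2.0, -9.9, -2.2]
width: 16.7
grasp_force: 5.0
```

Emit:
servo_tool --plan '[[[0.62, 0, 0, 0, 0, 0, 0], [0.62, 0, 0, 0, 0, 0, 0], [0.62, 0, 0, 0, 0, 0, 0], [0.62, 0, 0, 0, 0, 0, 0], [0.62, 0, 0, 0, 0, 0, 0]]]'

```text
t: 12.27
ee_pos: [643.7, 1.9, 105.5]
orientation: [-2.967, -0.335, -0.801]
ft_force: [0.5, -10.5, -1.5]
width: 16.7
grasp_force: 5.0
```

Emit:
servo_tool --plan '[[[0.62, 0, 0, 0, 0, 0, 0], [0.62, 0, 0, 0, 0, 0, 0], [0.62, 0, 0, 0, 0, 0, 0], [0.62, 0, 0, 0, 0, 0, 0], [0.62, 0, 0, 0, 0, 0, 0]]]'

```text
t: 12.68
ee_pos: [643.7, 1.9, 105.5]
orientation: [-2.967, -0.335, -0.801]
ft_force: [1.9, -11.1, -0.4]
width: 16.8
grasp_force: 5.0
```

Emit:
servo_tool --plan '[[[0.62, 0, 0, 0, 0, 0, 0], [0.62, 0, 0, 0, 0, 0, 0], [0.62, 0, 0, 0, 0, 0, 0], [0.62, 0, 0, 0, 0, 0, 0], [0.62, 0, 0, 0, 0, 0, 0]]]'

```text
t: 13.1
ee_pos: [643.7, 1.9, 105.5]
orientation: [-2.967, -0.335, -0.801]
ft_force: [-0.3, -9.8, -1.2]
width: 16.4
grasp_force: 5.0
```

Emit:
servo_tool --plan '[[[0.62, 0, 0, 0, 0, 0, 0], [0.62, 0, 0, 0, 0, 0, 0], [0.62, 0, 0, 0, 0, 0, 0], [0.62, 0, 0, 0, 0, 0, 0], [0.62, 0, 0, 0, 0, 0, 0]]]'

```text
t: 13.52
ee_pos: [643.7, 1.9, 105.5]
orientation: [-2.967, -0.335, -0.801]
ft_force: [1.3, -10.0, -0.7]
width: 16.8
grasp_force: 5.0
```

Emit:
servo_tool --plan '[[[0.62, 0.022, -0.098, 0, 0, 0, 0], [0.62, 0.022, -0.098, 0, 0, 0, 0], [0.62, 0.022, -0.098, 0, 0, 0, 0], [0.62, 0, 0, 0, 0, 0, 0], [0.62, 0, 0, 0, 0, 0, 0]]]'

```text
t: 13.93
ee_pos: [645.8, -7.9, 105.3]
orientation: [-2.962, -0.338, -0.798]
ft_force: [-0.3, 0.3, 0.6]
width: 16.1
grasp_force: 0.0
```

Emit:
servo_tool --plan '[[[0.62, 0.0145, -0.065, 0, 0, 0, 0], [0.62, 0.0145, -0.065, 0, 0, 0, 0], [0.62, 0, 0, 0, 0, 0, 0]]]'

```text
t: 14.18
ee_pos: [646.7, -11.9, 105.2]
orientation: [-2.959, -0.341, -0.796]
ft_force: [0.2, 7.0, 0.5]
width: 17.0
grasp_force: 3.4
```

Emit:
servo_tool --plan '[[[0.62, 0.007, -0.032, 0, 0, 0, 0], [0.62, 0, 0, 0, 0, 0, 0]]]'

```text
t: 14.35
ee_pos: [646.8, -12.2, 105.2]
orientation: [-2.957, -0.342, -0.795]
ft_force: [-0.6, 11.4, 0.8]
width: 16.7
grasp_force: 5.1
```

Emit:
servo_tool --plan '[[[0.62, -0.011, 0.05, 0, 0, 0, 0], [0.62, 0, 0, 0, 0, 0, 0], [0.62, -0.122, -0.027, 0.216, 0, 0, 0], [0.62, -0.24, -0.05, 0.43, 0, 0, 0], [0.62, -0.48, -0.1, 0.75, 0, 0, 0]]]'

```text
t: 14.77
ee_pos: [613.2, -19.8, 159.7]
orientation: [-2.964, -0.338, -0.794]
ft_force: [-0.3, -0.3, 0.8]
width: 16.7
grasp_force: 0.0
```

Emit:
servo_tool --plan '[[[1, -0.5, 0, 0.7, 0, 0, 0], [1, -0.4, 0.3, 0.6, -0.218, 0.977, 0], [1, -0.4, 0.4, 0.2, -0.218, 0.977, 0], [1, -0.3, 0.5, 0, -0.218, 0.977, 0], [1, -0.3, 0.5, 0, -0.218, 0.977, 0]]]'

```text
t: 15.18
ee_pos: [557.3, 33.8, 204.6]
orientation: [-3.039, -0.352, -0.445]
ft_force: [1.0, 0.5, -0.2]
width: 0.6
grasp_force: 0.0
```

Emit:
servo_tool --plan '[[[1, -0.6, 0.5, 0, -0.218, 0.977, 0], [1, -0.6, 0.6, 0, -0.218, 0.977, 0], [1, -0.5, 0.3, 0, 0, 0, 0.9], [1, -0.5, 0.3, 0, 0, 0, 0.9], [1, 0, 0, 0, 0, 0, 0]]]'

```text
t: 15.6
ee_pos: [466.2, 104.1, 203.2]
orientation: [-3.032, -0.606, -0.17]
ft_force: [-1.8, -0.5, -0.5]
width: 0.3
grasp_force: 0.0
```

```bash
python3 st.py; python3 - <<'E'
from h import *
crop("top",200,135,165,150,4,"pics/t3.png")
E
```

```text
15.6 [466.17 104.07 203.19] tip [474.06 109.32 123.75] 
R [[ 0.92  0.39  0.1 ]
 [ 0.38 -0.92  0.07]
 [ 0.12 -0.02 -0.99]] q [0.17 0.34 2.07 0.08 0.62 1.28] F [-1.85 -0.5  -0.53] 0.3491059836952273
turn(5deg) to lamp [ 1.17 -4.53 -2.04]
```

View pics/t3.png

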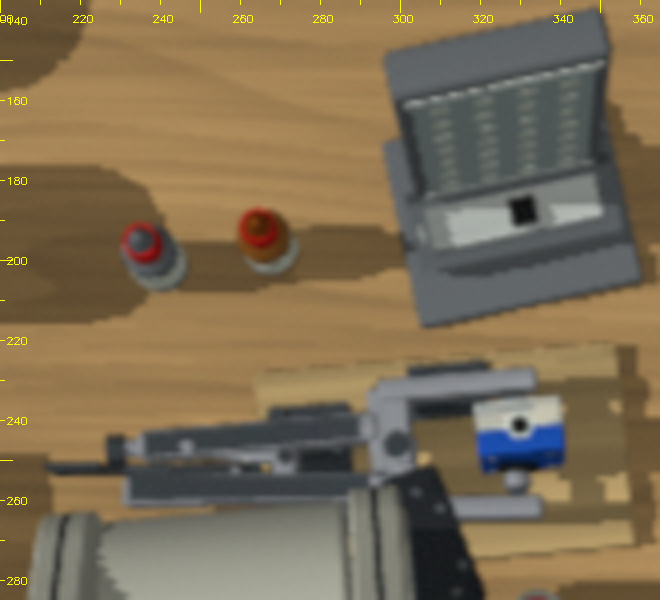

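```bash
python3 - <<'E'
from fit import *
np.set_printoptions(precision=1,suppress=True)
C=lambda a:(np.array(a)/4+[200,135]-.37)
print("tail inner tip, near screw",at("top",C([[46,464],[105,463]]),62))
print("tail outer",at("top",C([[46,474],[105,473]]),62))
print("screw end", at("top",C([[108,437],[108,465]]),53))
print("mould top",at("top",C([[476,400],[562,397],[565,463],[485,472]]),84).mean(0),at("top",C([[476,400],[562,397],[565,463],[485,472]]),84)[:,:2])
print("fixed edge",at("top",C([[148,434],[360,417]]),56))
E
```

```text
tail inner tip, near screw [[541.6 240.5  62. ]
 [542.7 210.2  62. ]]
tail outer [[536.5 240.3  62. ]
 [537.6 210.   62. ]]
screw end [[557.3 211.1  53. ]
 [542.7 210.4  53. ]]
mould top [559.3  -3.5  84. ] [[575.6  19.9]
 [577.9 -23.3]
 [544.5 -25.4]
 [539.2  14.6]]
fixed edge [[558.9 189.8  56. ]
 [569.7  80.5  56. ]]
```

```bash
cat > st2.py <<'E'
from fit import *
np.set_printoptions(precision=3,suppress=True)
o=readout.get_obs(); R=cv2.Rodrigues(o['orientation'])[0]
g=.11;Y=np.array([np.sin(g),-np.cos(g),0]);Z=np.array([0,0,-1.])
Rt=np.c_[np.cross(Y,Z),Y,Z]; print(o['ee_pos'],'turn units',cv2.Rodrigues(Rt@R.T)[0].ravel()*36/np.pi,'q',o['qpos'],o['ft_force'])
E
python3 st2.py
```

```text
[468.165 103.5   203.607] turn units [-0.583  1.26  -3.209] q [0.17  0.338 2.071 0.081 0.624 1.287] [ 0.35   0.145 -0.194]
```

Emit:
servo_tool --plan '[[[1, 0.46, 0.632, 0, -0.117, 0.252, -0.642], [1, 0.46, 0.632, 0, -0.117, 0.252, -0.642], [1, 0.46, 0.632, 0, -0.117, 0.252, -0.642], [1, 0.46, 0.632, 0, -0.117, 0.252, -0.642], [1, 0.46, 0.632, 0, -0.117, 0.252, -0.642]]]'

```text
t: 16.07
ee_pos: [563.6, 230.1, 203.9]
orientation: [3.137, 0.162, 0.002]
ft_force: [1.0, -0.7, 0.1]
width: 0.5
grasp_force: 0.0
```

Emit:
servo_tool --plan '[[[1, 0, 0, 0, 0, 0, 0], [1, 0, 0, -0.2, 0, 0, 0], [1, 0, 0, -0.2, 0, 0, 0], [1, 0, 0, 0, 0, 0, 0]]]'

```text
t: 16.4
ee_pos: [559.9, 227.7, 185.3]
orientation: [3.135, 0.169, -0.005]
ft_force: [0.1, 0.0, -0.5]
width: 0.4
grasp_force: 0.0
```

```bash
python3 st2.py
```

```text
[559.934 227.747 185.297] turn units [ 0.021 -0.036  0.029] q [ 0.367  0.546  1.747 -0.001  0.852  1.831] [ 0.059  0.016 -0.523]
```

Position is right; shift y by +2.5 mm and go down 60 mm to z ≈ 126.

Emit:
servo_tool --plan '[[[1, 0, 0.06, -0.5, 0, 0, 0], [1, 0, 0, -0.5, 0, 0, 0], [1, 0, 0, -0.3, 0, 0, 0], [1, 0, 0, -0.2, 0, 0, 0], [1, 0, 0, 0, 0, 0, 0]]]'

```text
t: 16.82
ee_pos: [560.3, 230.8, 125.9]
orientation: [3.136, 0.169, -0.004]
ft_force: [-0.5, -0.2, -0.8]
width: 0.3
grasp_force: 0.0
```

Emit:
servo_tool --plan '[[[1, -0.1, 0, 0, 0, 0, 0], [1, -0.1, 0, 0, 0, 0, 0], [1, -0.1, 0, 0, 0, 0, 0], [1, 0, 0, 0, 0, 0, 0]]]'

```text
t: 17.15
ee_pos: [549.0, 232.0, 128.5]
orientation: [3.137, 0.171, 0.002]
ft_force: [0.9, 0.3, -0.4]
width: 0.6
grasp_force: 0.4
```

Emit:
servo_tool --plan '[[[1, -0.15, 0, 0, 0, 0, 0], [1, -0.15, 0, 0, 0, 0, 0], [1, -0.15, 0, 0, 0, 0, 0], [1, -0.15, 0, 0, 0, 0, 0], [1, 0, 0, 0, 0, 0, 0]]]'

```text
t: 17.57
ee_pos: [523.7, 231.7, 127.5]
orientation: [3.136, 0.171, -0.002]
ft_force: [0.0, 0.5, 0.2]
width: 0.5
grasp_force: 0.0
```

Emit:
servo_tool --plan '[[[1, -0.15, 0, 0, 0, 0, 0], [1, -0.1, 0, 0, 0, 0, 0], [1, 0, 0, 0, 0, 0, 0]]]'

```text
t: 17.82
ee_pos: [514.4, 231.8, 127.5]
orientation: [3.136, 0.171, -0.001]
ft_force: [-0.6, -0.3, -0.5]
width: 0.4
grasp_force: 0.0
```

Emit:
servo_tool --plan '[[[1, 0, 0, 0.9, 0, 0, 0], [1, 0, 0, 0.9, 0, 0, 0], [-1, -0.6, 0.5, 0.2, 0, 0, 0], [-1, -0.6, 0.5, 0, 0, 0, 0], [-1, 0, 0, 0, 0, 0, 0]]]'

```text
t: 18.23
ee_pos: [464.7, 273.7, 208.5]
orientation: [-3.136, -0.173, -0.0]
ft_force: [-0.7, -0.5, -0.1]
width: 16.9
grasp_force: 0.0
```

```bash
python3 st2.py; python3 - <<'E'
from h import *
crop("top",200,215,170,75,4,"pics/t4.png")
E
```

```text
[464.713 273.728 208.49 ] turn units [-0.006  0.001 -0.004] q [0.51  0.431 1.885 0.001 0.825 1.97 ] [-0.676 -0.495 -0.099]
```

View pics/t4.png

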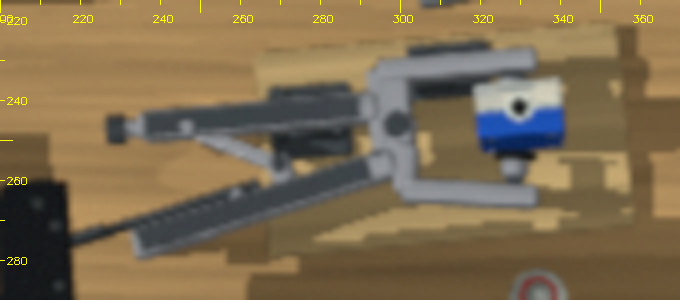

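The clamp is open: the handles are spread and the tail is out at (220,275). The mould stands with its centre mark at (329.4,240.9).

```bash
python3 - <<'E'
from fit import *
print(at("top",[[329.4,240.9]],84)); t=[[90,250],[186,247],[187,318],[91,323]]
print(at("top",t,50).mean(0))
E
```

```text
[[563.24724292  -2.0004621   84.        ]]
[470.56017213 390.4873747   50.        ]
```

Emit:
servo_tool --plan '[[[-0.36, 0.304, -0.861, 0, 0, 0, 0], [-0.36, 0.304, -0.861, 0, 0, 0, 0], [-0.36, 0.304, -0.861, 0, 0, 0, 0], [-0.36, 0.304, -0.861, 0, 0, 0, 0], [-0.36, 0.304, -0.861, 0, 0, 0, 0]]]'

```text
t: 18.7
ee_pos: [529.0, 97.5, 207.3]
orientation: [3.136, 0.171, 0.001]
ft_force: [0.6, 0.1, 0.3]
width: 54.4
grasp_force: 0.0
```

Emit:
servo_tool --plan '[[[-0.36, 0.304, -0.861, 0, 0, 0, 0], [-0.36, 0.304, -0.861, 0, 0, 0, 0], [-0.36, 0.304, -0.861, 0, 0, 0, 0], [-0.36, 0, 0, 0, 0, 0, 0], [-0.36, 0, 0, 0, 0, 0, 0]]]'

```text
t: 19.12
ee_pos: [565.3, -6.0, 207.2]
orientation: [3.137, 0.164, 0.0]
ft_force: [-0.5, 0.1, 0.8]
width: 60.0
grasp_force: 0.0
```

```bash
python3 st2.py
```

```text
[565.286  -5.991 207.165] turn units [0.004 0.003 0.062] q [-0.032  0.465  1.828 -0.     0.848  1.435] [-0.511  0.051  0.791]
```

Still settling; go down 81 mm with a small check.

Emit:
servo_tool --plan '[[[-0.36, 0, 0, -0.6, 0, 0, 0], [-0.36, 0, 0, -0.4, 0, 0, 0], [-0.36, 0, 0, -0.2, 0, 0, 0], [-0.36, 0, 0, 0, 0, 0, 0], [-0.36, 0, 0, 0, 0, 0, 0]]]'

```text
t: 19.53
ee_pos: [564.5, -2.9, 159.4]
orientation: [3.137, 0.172, -0.001]
ft_force: [0.5, 0.0, -0.9]
width: 59.5
grasp_force: 0.0
```

Emit:
servo_tool --plan '[[[-0.36, -0.05, 0.02, -0.3, 0, 0, 0], [-0.36, 0, 0, -0.3, 0, 0, 0], [-0.36, 0, 0, -0.24, 0, 0, 0], [-0.36, 0, 0, 0, 0, 0, 0], [-0.36, 0, 0, 0, 0, 0, 0]]]'

```text
t: 19.95
ee_pos: [562.5, -2.7, 125.7]
orientation: [3.137, 0.171, -0.001]
ft_force: [-0.2, -0.8, 0.1]
width: 59.5
grasp_force: 0.0
```

Emit:
servo_tool --plan '[[[0, 0, 0, 0, 0, 0, 0], [0.3, 0, 0, 0, 0, 0, 0], [0.3, 0, 0, 0, 0, 0, 0], [0.3, 0, 0, 0, 0, 0, 0], [0.3, 0, 0, 0, 0, 0, 0]]]'

```text
t: 20.37
ee_pos: [563.1, -2.8, 126.6]
orientation: [3.137, 0.171, 0.002]
ft_force: [0.4, 0.1, 2.9]
width: 44.1
grasp_force: 30.0
```

Emit:
servo_tool --plan '[[[0.3, 0, 0, 0.3, 0, 0, 0], [0.3, 0, 0, 0.5, 0, 0, 0], [0.3, 0, 0, 0.7, 0, 0, 0], [0.3, 0, 0, 0.7, 0, 0, 0], [0.3, 0, 0, 0.5, 0, 0, 0]]]'

```text
t: 20.78
ee_pos: [563.1, -2.9, 236.9]
orientation: [3.137, 0.17, 0.004]
ft_force: [0.3, -0.5, -0.6]
width: 44.2
grasp_force: 30.0
```

Emit:
servo_tool --plan '[[[0.3, -0.1, 0.4, 0, 0, 0, 0], [0.3, -0.15, 0.65, 0, 0, 0, 0], [0.3, -0.2, 0.8, 0, 0, 0, 0], [0.3, -0.2, 0.8, 0, 0, 0, 0], [0.3, -0.2, 0.8, 0, 0, 0, 0]]]'

```text
t: 21.2
ee_pos: [528.1, 136.2, 234.9]
orientation: [3.137, 0.169, 0.001]
ft_force: [-0.2, -0.1, -0.9]
width: 43.3
grasp_force: 30.0
```

Emit:
servo_tool --plan '[[[0.3, -0.2, 0.8, 0, 0, 0, 0], [0.3, -0.2, 0.8, 0, 0, 0, 0], [0.3, -0.2, 0.8, 0, 0, 0, 0], [0.3, -0.2, 0.8, 0, 0, 0, 0], [0.3, -0.2, 0.8, 0, 0, 0, 0]]]'

```text
t: 21.62
ee_pos: [487.9, 296.6, 234.9]
orientation: [3.137, 0.171, 0.001]
ft_force: [1.2, 0.5, -0.7]
width: 43.7
grasp_force: 30.0
```

Emit:
servo_tool --plan '[[[0.3, -0.2, 0.8, 0, 0, 0, 0], [0.3, -0.2, 0.6, 0, 0, 0, 0], [0.3, -0.1, 0.4, 0, 0, 0, 0], [0.3, 0, 0, 0, 0, 0, 0], [0.3, 0, 0, 0, 0, 0, 0]]]'

```text
t: 22.03
ee_pos: [468.3, 367.6, 234.5]
orientation: [3.136, 0.173, 0.001]
ft_force: [-0.5, -0.8, -1.0]
width: 43.9
grasp_force: 30.0
```

```bash
python3 st2.py; python3 - <<'E'
from h import *
print(readout.get_obs()['width'])
crop("top",70,220,150,120,5,"pics/t5.png")
E
```

```text
[468.277 367.552 234.468] turn units [ 0.006  0.007 -0.006] q [ 0.646  0.465  1.746 -0.001  0.931  2.107] [-0.478 -0.821 -0.957]
43.949856069480674
```

Emit:
servo_tool --plan '[[[0.3, 0.05, 0.25, -0.5, 0, 0, 0], [0.3, 0, 0.25, -0.7, 0, 0, 0], [0.3, 0, 0, -0.7, 0, 0, 0], [0.3, 0, 0, -0.5, 0, 0, 0], [0.3, 0, 0, -0.3, 0, 0, 0]]]'

```text
t: 22.5
ee_pos: [470.3, 385.1, 123.8]
orientation: [3.134, 0.168, -0.004]
ft_force: [-0.3, -0.4, -0.9]
width: 44.2
grasp_force: 30.0
```

Emit:
servo_tool --plan '[[[0.3, 0, 0, 0, 0, 0, 0], [0.3, 0, 0, -0.05, 0, 0, 0], [0.3, 0, 0, -0.05, 0, 0, 0], [0.3, 0, 0, 0, 0, 0, 0]]]'

```text
t: 22.83
ee_pos: [471.4, 387.3, 123.2]
orientation: [-3.136, -0.17, -0.003]
ft_force: [-0.2, -0.0, -1.0]
width: 44.1
grasp_force: 30.0
```

Emit:
servo_tool --plan '[[[0.3, 0, 0, -0.05, 0, 0, 0], [0.3, 0, 0, -0.04, 0, 0, 0], [0.3, 0, 0, 0, 0, 0, 0]]]'

```text
t: 23.08
ee_pos: [470.8, 387.2, 118.8]
orientation: [3.137, 0.171, 0.002]
ft_force: [-0.8, 0.1, -0.3]
width: 44.0
grasp_force: 30.0
```

Emit:
servo_tool --plan '[[[0.3, 0, 0, -0.04, 0, 0, 0], [0.3, 0, 0, 0, 0, 0, 0]]]'

```text
t: 23.25
ee_pos: [470.9, 387.4, 117.5]
orientation: [-3.137, -0.171, -0.002]
ft_force: [-0.7, 0.4, 4.9]
width: 44.0
grasp_force: 30.0
```

Contact with the floor at the expected height; release slowly and withdraw.

Emit:
servo_tool --plan '[[[-0.1, 0, 0, 0, 0, 0, 0], [-0.2, 0, 0, 0, 0, 0, 0], [-0.3, 0, 0, 0, 0, 0, 0], [-0.4, 0, 0, 0, 0, 0, 0], [-0.4, 0, 0, 0, 0, 0, 0]]]'

```text
t: 23.67
ee_pos: [470.7, 387.2, 116.8]
orientation: [3.137, 0.171, 0.001]
ft_force: [-0.4, 0.4, -0.1]
width: 61.1
grasp_force: 0.0
```

Emit:
servo_tool --plan '[[[-0.4, 0, 0, 0.3, 0, 0, 0], [-0.4, 0, 0, 0.7, 0, 0, 0], [-0.4, 0, 0, 0.9, 0, 0, 0], [-0.4, 0, 0, 0.9, 0, 0, 0], [-0.4, 0, 0, 0.5, 0, 0, 0]]]'

```text
t: 24.08
ee_pos: [471.7, 387.9, 253.6]
orientation: [-3.134, -0.17, -0.007]
ft_force: [1.5, 0.6, 0.2]
width: 61.2
grasp_force: 0.0
```

Emit:
servo_tool --plan '[[[-0.4, -0.7, -0.7, 0, 0, 0, 0], [-0.4, -0.7, -0.7, 0, 0, 0, 0], [-0.4, -0.5, -0.7, 0.3, 0, 0, 0], [-0.4, 0, 0, 0, 0, 0, 0], [-0.4, 0, 0, 0, 0, 0, 0]]]'

```text
t: 24.5
ee_pos: [394.2, 302.4, 262.4]
orientation: [-3.136, -0.169, -0.003]
ft_force: [-0.4, 0.7, -0.2]
width: 61.5
grasp_force: 0.0
```

```bash
python3 - <<'E'
from h import *
a=vision.get_image("scene")[130:240,370:520]; b=vision.get_image("top")[225:345,70:220]
a=cv2.resize(a,(600,440))[:300]; b=cv2.resize(vision.get_image("scene")[130:230,370:520],(450,300)); c=cv2.resize(vision.get_image("top")[235:335,75:225],(450,300))
cv2.imwrite("pics/end.png",np.vstack([b,c])[:,:,::-1]); print(readout.get_obs()['t'],readout.get_obs()['ee_pos'])
E
```

```text
24.7 [395.69118981 304.07510054 261.11720061]
```

View pics/end.png

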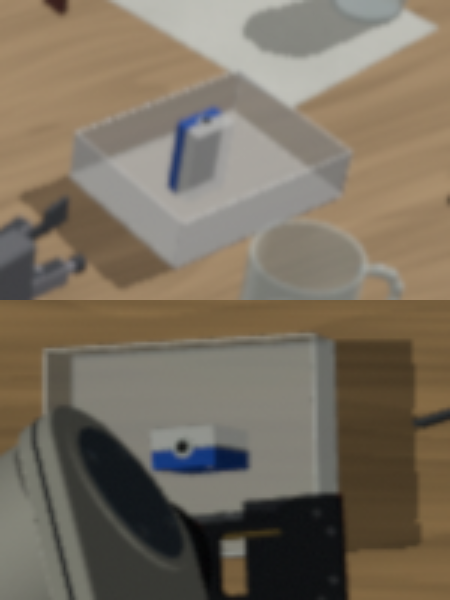

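```bash
python3 - <<'E'
from fit import *
q=[471,387,.11]
print(proj("scene",W(q,[[-14,-22,75],[-14,-22,3],[14,-22,75],[14,-22,3],[14,22,75],[14,22,3]])))
print(proj("top",W(q,[[14,-22,75],[14,22,75],[-14,22,75],[14,-22,3]])))
E
```

```text
[[428.42535378 169.41493013]
 [424.9340606  191.38641117]
 [435.69028774 174.83646049]
 [431.92072365 196.88269067]
 [448.59097127 169.25528916]
 [444.44597584 191.23279512]]
[[146.26224571 275.42894405]
 [124.63066077 277.3962566 ]
 [125.18216051 291.24279266]
 [157.74186081 277.78392464]]
```

The picture shows the mould upright on the tub floor: its edge runs from (429,169) to (427,193), against a predicted (428,169) to (425,191). I'm handing the job in.

```bash
python3 -c "
from workcell import close_job
print(close_job())"
```

```text
the job is handed in; nothing more can be done
None
```

I handed the job in after about 25 s of robot time: clamp locked, lamp on for about 4 s and off again, clamp released, and the mould standing upright in the tub. The hand-in gave no verdict back.

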